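Find the rocking corner of the pack jig plate and shim it

TASK

The wooden jig plate that carries the flat battery pack rocks on one of its four corners: press down on the corner marks with the fingertips until you have found the one that rocks, then press the standing brass tab of that corner's shim flat, and only that tab. Then press down on that same corner again, firmly but no harder than a thumb would, and finish while still holding it down, so that it is seen to stand firm on its shim. Touch and press only: do not lift or shift the plate, and leave everything else where it is.

Things in the scene. Friction and masses are not known exactly. Their poses are not given: they have to be found in the camera images.
- bed: Grey steel fixture bed, 220 (x) x 360 (y) x 10 mm, fixed to the bench (placed and turned anew each time). Origin: centre of its underside, on the bench; x away from the robot, y to the robot's left, z up. All four shims are hinged to it.
- plate: Loose wooden jig plate 220 (x) x 200 (y) x 12 mm, about 0.9 kg, a flat pack of six blue lying cells (134 x 74 mm, 22 mm high) screwed to its middle. Origin: centre of its underside; axes as the bed's. It rests on four rubber feet hidden below its corners, one of them (a different one each time) 6 mm short; yet left alone it lies level, underside 41 mm, top 53 mm above the bench.
- corner_1 (a point): Press mark 1 (far left corner seen from the robot): centre of a black disc 22 mm across with a bright middle on the plate's top, right over a foot, at x +85, y +75 mm from the plate's centre. If its foot is the short one, 2 to 3 N here tips it down about 5 mm until it bottoms, and it tips back when let go; else it stays put.
- corner_2 (a point): Press mark 2 (far right corner seen from the robot): centre of a black disc 22 mm across with a bright middle on the plate's top, right over a foot, at x +85, y -75 mm from the plate's centre. If its foot is the short one, 2 to 3 N here tips it down about 5 mm until it bottoms, and it tips back when let go; else it stays put.
- corner_3 (a point): Press mark 3 (near right corner seen from the robot): centre of a black disc 22 mm across with a bright middle on the plate's top, right over a foot, at x -85, y -75 mm from the plate's centre. If its foot is the short one, 2 to 3 N here tips it down about 5 mm until it bottoms, and it tips back when let go; else it stays put.
- corner_4 (a point): Press mark 4 (near left corner seen from the robot): centre of a black disc 22 mm across with a bright middle on the plate's top, right over a foot, at x -85, y +75 mm from the plate's centre. If its foot is the short one, 2 to 3 N here tips it down about 5 mm until it bottoms, and it tips back when let go; else it stays put.
- tab_1 (a point): Centre of the yellow roll (12 mm thick, 28 mm long in x) on the end of the brass tab of shim 1 (far left, beside corner 1). The tab sticks out to the bed's +y, at x +55 mm on the bed; its hinge lies along x, 92 mm from the bed's middle in y, 20 mm above the bench, 58 mm from this point. Standing, the point is 50 mm above the bench and 141 out in y; flat, 20 and 150.
- tab_2 (a point): Centre of the yellow roll (12 mm thick, 28 mm long in x) on the end of the brass tab of shim 2 (far right, beside corner 2). The tab sticks out to the bed's -y, at x +55 mm on the bed; its hinge lies along x, 92 mm from the bed's middle in y, 20 mm above the bench, 58 mm from this point. Standing, the point is 50 mm above the bench and 141 out in y; flat, 20 and 150.
- tab_3 (a point): Centre of the yellow roll (12 mm thick, 28 mm long in x) on the end of the brass tab of shim 3 (near right, beside corner 3). The tab sticks out to the bed's -y, at x -55 mm on the bed; its hinge lies along x, 92 mm from the bed's middle in y, 20 mm above the bench, 58 mm from this point. Standing, the point is 50 mm above the bench and 141 out in y; flat, 20 and 150.
- tab_4 (a point): Centre of the yellow roll (12 mm thick, 28 mm long in x) on the end of the brass tab of shim 4 (near left, beside corner 4). The tab sticks out to the bed's +y, at x -55 mm on the bed; its hinge lies along x, 92 mm from the bed's middle in y, 20 mm above the bench, 58 mm from this point. Standing, the point is 50 mm above the bench and 141 out in y; flat, 20 and 150.
- shim_1 (a joint): Angle of shim 1's tab (rad): 0 to 0.08 at the start, standing up at about 30 degrees; 0.55 = pressed fully flat (level). It stays where it is left; pressing it takes about 2 to 8 N down on its yellow roll, and it stops hard when flat. Flat, its cam stands up under corner 1 to about 1 mm below the level plate: that corner, if its foot is short, then bears on the shim when pressed down (dips 1 to 3 mm).
- shim_2 (a joint): Angle of shim 2's tab (rad): 0 to 0.08 at the start, standing up at about 30 degrees; 0.55 = pressed fully flat (level). It stays where it is left; pressing it takes about 2 to 8 N down on its yellow roll, and it stops hard when flat. Flat, its cam stands up under corner 2 to about 1 mm below the level plate: that corner, if its foot is short, then bears on the shim when pressed down (dips 1 to 3 mm).
- shim_3 (a joint): Angle of shim 3's tab (rad): 0 to 0.08 at the start, standing up at about 30 degrees; 0.55 = pressed fully flat (level). It stays where it is left; pressing it takes about 2 to 8 N down on its yellow roll, and it stops hard when flat. Flat, its cam stands up under corner 3 to about 1 mm below the level plate: that corner, if its foot is short, then bears on the shim when pressed down (dips 1 to 3 mm).
- shim_4 (a joint): Angle of shim 4's tab (rad): 0 to 0.08 at the start, standing up at about 30 degrees; 0.55 = pressed fully flat (level). It stays where it is left; pressing it takes about 2 to 8 N down on its yellow roll, and it stops hard when flat. Flat, its cam stands up under corner 4 to about 1 mm below the level plate: that corner, if its foot is short, then bears on the shim when pressed down (dips 1 to 3 mm).
- bush: Loose steel bush, ring 26 mm across, 18 mm high, standing on the bed between the two left tabs; bystander. Origin: middle of its underside.
- thumb_nut: Loose brass thumb nut, 24 mm across, 15 mm high, on the bed between the two right tabs; bystander. Origin: middle of its underside.
- tape: Roll of teal tape, 68 mm across, 24 mm high, lying on the bench to the left; bystander. Origin: middle of its underside.
- scraper: Small wooden scraper, 130 x 18 x 6 mm, lying on the bench to the right; bystander. Origin: middle of its underside.
- screwdriver: Screwdriver, 180 mm long, lying on the bench to the left; bystander. Origin: middle of the tool, handle towards its own -x.
- spare_pack: Second battery pack of upright blue cells, 125 x 105 x 76 mm, on the bench to the right; bystander. Origin: middle of its underside.

How it is judged:
On the way, in this order (a step that is already met when the one before it is completed fails the run):
1. the rocking corner has been found: pressed by the fingers, it dips by more than 2.5 mm while all four shim tabs still stand up (value of joint each of shim_1, shim_2, shim_3, shim_4 below 0.2 rad and contact force between the fingers and plate above 0.5 N and z of any of corner_1, corner_2, corner_3, corner_4 in the frame of bed below 0.0505 m), for 0.1 s.
2. one shim tab has been pressed flat, the other three still standing (((value of joint shim_1 above 0.45 rad and value of joint each of shim_2, shim_3, shim_4 below 0.2 rad) or (value of joint shim_2 above 0.45 rad and value of joint each of shim_1, shim_3, shim_4 below 0.2 rad) or (value of joint shim_3 above 0.45 rad and value of joint each of shim_1, shim_2, shim_4 below 0.2 rad) or (value of joint shim_4 above 0.45 rad and value of joint each of shim_1, shim_2, shim_3 below 0.2 rad))), for 0.2 s.
At the end, for the whole second after the job is handed in: The tab of the rocking corner's shim is flat (joint above 0.45), the other three still stand (below 0.2), the fingers press on the plate with more than 2 N, that corner bears on its shim with more than 1.5 N and stands less than 4 mm below level, and the plate is at rest (((value of joint shim_1 above 0.45 rad and value of joint each of shim_2, shim_3, shim_4 below 0.2 rad and contact force between shim_1 and plate above 1.5 N and z of corner_1 in the frame of bed above 0.049 m) or (value of joint shim_2 above 0.45 rad and value of joint each of shim_1, shim_3, shim_4 below 0.2 rad and contact force between shim_2 and plate above 1.5 N and z of corner_2 in the frame of bed above 0.049 m) or (value of joint shim_3 above 0.45 rad and value of joint each of shim_1, shim_2, shim_4 below 0.2 rad and contact force between shim_3 and plate above 1.5 N and z of corner_3 in the frame of bed above 0.049 m) or (value of joint shim_4 above 0.45 rad and value of joint each of shim_1, shim_2, shim_3 below 0.2 rad and contact force between shim_4 and plate above 1.5 N and z of corner_4 in the frame of bed above 0.049 m)) and contact force between the fingers and plate above 2 N and linear speed of plate below 0.02 m/s); the arm keeps its last pose, push and grip.
It fails at once if the plate is lifted, or shoved more than 15 mm (distance of plate from where it was at the start of the episode above 0.015 m or z of plate in the frame of bed above 0.049 m).
It fails at once if a second shim is pressed down as well (value of joint each of shim_1, shim_2 above 0.2 rad or value of joint each of shim_1, shim_3 above 0.2 rad or value of joint each of shim_1, shim_4 above 0.2 rad or value of joint each of shim_2, shim_3 above 0.2 rad or value of joint each of shim_2, shim_4 above 0.2 rad or value of joint each of shim_3, shim_4 above 0.2 rad).
It fails at once if the plate is struck or pressed with more than 60 N (contact force between the arm and plate above 60 N).
It fails at once if a bystander is moved more than 30 mm (distance of any of bush, thumb_nut, tape, scraper, screwdriver, spare_pack from where it was at the start of the episode above 0.03 m).
It also fails if it takes over 53 s, if anything falls off the work surface, if the arm or the gripper's body presses on something with over 40 N, if the wrist force passes 120 N, or if a joint passes its speed limit or range.

ROBOT

A 7-joint arm with a two-finger parallel gripper is mounted at the origin on the work surface. World frame = base frame: x ahead of the robot, y to its left, z up, the work surface at z = 0. Lengths are in m, angles in rad, forces in N, time in s.
With the tool pointing down it reaches from about 0.35 to 0.9 m from the base axis. Payload 19.9 kg.
Tool frame: the origin (TCP) lies on the centre line of the jaws, within the pads' length; the fingertips stand 11 mm ahead of it and the grasp point (between the pads) lies 8 mm behind it; x points along the fingers, y is the direction in which the jaws open and shut, and the axes are right-handed (so a half turn about x gives the same grasp; the last joint's range is limited). The gripper opens to 85 mm and grips with 20 to 120 N. Pads are 22 mm wide; open, the fingers measure 114 mm over their backs; the gripper's body (76 mm by 85 mm) begins 54 mm behind the grasp point. The pads swing forward as they close: fully open they stand 13 mm farther back than shut.
Start: joints at [-1.29, 0.417, -0.01, 1.614, 0.005, 1.111, -0.053], TCP at [0.198, 0.593, 0.242] pointing down, gripper open.
Joint ranges: [-2.81, 2.81], [-0.39, 2.02], [-1.27, 1.25], [0.06, 2.57], [-1.19, 4.33], [0.19, 2], [-2.82, 2.82]. Speed limits (rad/s): [1.89, 1.89, 2.39, 2.39, 3.01, 3.01, 3.01].

INTERFACE

Orientations are given as a unit quaternion [w, x, y, z].
In Python, from station import get_obs, eyes, order gives the robot as it stands. The module is installed in compiled form; this text tells all that it offers.
- The arm moves only by the shell command python3 -m inch 'ROWS' [FORCE]. ROWS is JSON, a list of rows, each an object of numbers: "x", "y", "z": the shift along the tool's x, y, z in cm; "ax", "ay", "az": the turn, a rotation vector about the tool's x, y, z in rad; "grip": the finger opening in cm, from 0 to 8.54. In form: [{"x": .., "y": .., "z": .., "ax": .., "ay": .., "az": .., "grip": ..}, ...]. A call has 1 to 12 rows; each row is the pose to reach, as a shift and turn from the pose commanded when the call began, along the tool's axes at that moment; what a row does not reach only later rows make up. A row lasts 1/12 s, in which the tool goes at most 41.7 mm and 7.16 degrees, less where a joint would pass 70% of its speed; a pose out of reach is approached as far as the arm can. A call with a gripper value outside its range is refused whole. The fingers move at their own pace and stop on an object; FORCE is the grip in N (left out, the last holds). Time passes only in rows, so rows that repeat a pose let the fingers close. It gives the time, the measured TCP pose, the force and the opening at its end, in the units of the state.
- get_obs(): the state, without advancing time (a new reading comes with each control period).
- eyes.camera(name): name is "side" or "top"; returns the picture (400x640x3 uint8, blue, green, red); there is no depth.
- eyes.calibration(name): a dict with "intrinsics" (3x3 intrinsics, pixels), "R" (3x3) and "t" (3): a world point X has camera coordinates R X + t. Camera axes: x right, y down, z forward; pixel columns grow to the right and rows downward; lengths in m; the calibration is good to about 2 mm. A picture is of the moment at which its call begins. calibration takes no time and is no camera call.
- order.sign_off(): hands the job in, once; it reports no verdict.
The state is a dict: "clock": time; "joint_pos": joint angles; "qd": joint speeds; "joint_torque": joint torques, N m; "tcp_pos": TCP position; "orientation": TCP orientation; "wrist_force": force on the tool from outside, world axes, zero at the start; "ft_torque": the same for the moment, N m; "finger_gap": finger opening in m.
Only numpy, scipy, OpenCV 4.12 (cv2) and the standard library are available. Lean on these libraries where they do the work, as an engineer would, in place of code of your own. Each camera call takes 0.05 s, during which the arm holds its last target. There are 200 camera calls.

## Working session

There is one attempt and no reset: what is moved stays moved. The work goes in short steps, Python scripts to look and compute and a shell command to move; the robot and the scene stay as the last step left them, time stands still between calls to the robot, and variables do not carry over. Pictures are saved under pics/ and viewed, about 8 in all and at most 12, crops included, and the job is handed in when it is done.

```bash
mkdir -p pics; python3 - <<'E'
from station import get_obs, eyes
import cv2
for n in("top","side"):
    cv2.imwrite(f"pics/{n}0.png",eyes.camera(n)); c=eyes.calibration(n); print(n,c)
print(get_obs())
E
```

```text
top {'intrinsics': array([[446.56496479,   0.        , 330.51951587],
       [  0.        , 446.56496479, 201.03758259],
       [  0.        ,   0.        ,   1.        ]]), 'R': array([[-0.02529372, -0.99967606, -0.00283008],
       [-0.99871292,  0.02539364, -0.04390514],
       [ 0.04396278,  0.00171591, -0.9990317 ]]), 't': array([0.01318428, 0.51217078, 1.26705971])}
side {'intrinsics': array([[392.95021597,   0.        , 318.74193328],
       [  0.        , 392.95021597, 199.51308905],
       [  0.        ,   0.        ,   1.        ]]), 'R': array([[ 0.9017646 , -0.43218194,  0.00627476],
       [-0.26370571, -0.56161866, -0.78424727],
       [ 0.34246153,  0.70555174, -0.62041667]]), 't': array([-0.47185318,  0.17925709,  0.96167106])}
{'clock': 0.1, 'joint_pos': array([-1.29048489,  0.4179168 , -0.01033082,  1.61411013,  0.00466805,
        1.11070295, -0.05297952]), 'qd': array([-0.00237978, -0.00036233, -0.00021385, -0.00154346,  0.00317293,
        0.00099229, -0.0002364 ]), 'joint_torque': array([ 1.79654733e-03, -8.65813851e+01,  6.80816732e-01, -4.35633016e+01,
        1.93297933e-02,  4.92161038e-03, -2.33147560e-06]), 'tcp_pos': array([0.1975671 , 0.59263399, 0.24172273]), 'orientation': array([ 0.69792817,  0.11288257,  0.69802169, -0.11366409]), 'wrist_force': array([0.24240499, 0.56901965, 0.01763744]), 'ft_torque': array([0.01749048, 0.00423246, 0.01028935]), 'finger_gap': 0.08515452174924305}
```

View pics/top0.png

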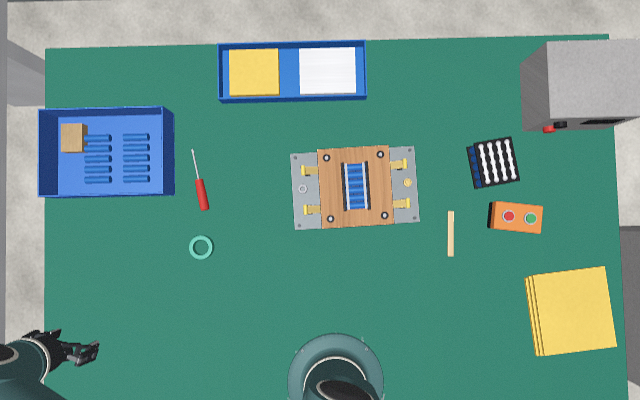

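View pics/side0.png

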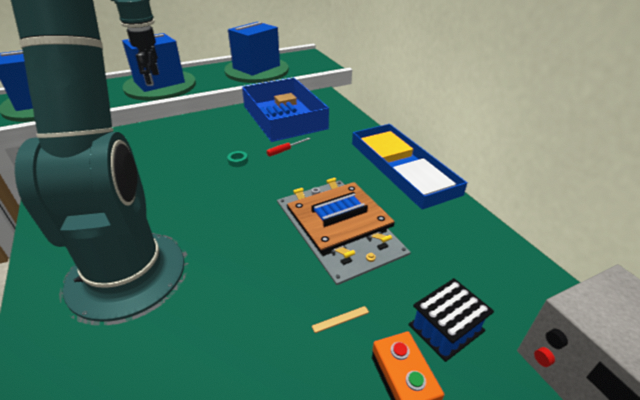

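The top view shows the plate marks at about (326,157), (380,154), (385,215) and (331,218), and the tab rolls at about (304,171), (405,163), (411,203) and (305,210). I'll refine these next.

```bash
cat > h.py <<'E'
import numpy as np, cv2
from station import get_obs, eyes
from scipy.spatial.transform import Rotation as Ro
def ray(n,uv,z):
    c=eyes.calibration(n);K,R,t=c["intrinsics"],c["R"],c["t"]
    d=R.T@np.linalg.solve(K,[*uv,1]);o=-R.T@t
    return o+d*(z-o[2])/d[2]
def proj(n,X):
    c=eyes.calibration(n);p=c["intrinsics"]@(c["R"]@np.array(X)+c["t"]);return p[:2]/p[2]
def tool():
    o=get_obs();q=o["orientation"];return np.array(o["tcp_pos"]),Ro.from_quat(q[[1,2,3,0]]).as_matrix(),o
M=np.array([[85,75],[85,-75],[-85,-75],[-85,75]])/1000
T=np.array([[55,141],[55,-141],[-55,-141],[-55,141]])/1000
def fit(P,Q):
    c=Q.mean(0)-0;m=P.mean(0);A=P-m;B=Q-c
    th=np.arctan2((A[:,0]*B[:,1]-A[:,1]*B[:,0]).sum(),(A*B).sum())
    R=np.array([[np.cos(th),-np.sin(th)],[np.sin(th),np.cos(th)]])
    return th,R,c-R@m
E
python3 - <<'E'
from h import *
im=cv2.imread("pics/top0.png");g=im.astype(float)
def cen(uv,w,r=7):
    u,v=uv;ys,xs=np.mgrid[v-r:v+r+1,u-r:u+r+1];W=w(g[v-r:v+r+1,u-r:u+r+1]);return np.array([(xs*W).sum(),(ys*W).sum()])/W.sum()
dark=lambda p:np.clip(90-p.max(2),0,None)
C=[cen(p,dark) for p in[(326,157),(380,154),(385,215),(331,218)]]
Q=np.array([ray("top",c,.053)[:2] for c in C]);th,R,t=fit(M,Q)
print(np.round(C,1),th,t,"res mm",np.round(1000*(Q-(M@R.T+t)),1))
Z=np.c_[M@R.T+t,[.053]*4];print("corners",np.round(Z,4))
yel=lambda p:np.clip(np.minimum(p[...,1],p[...,2])-p[...,0]-60,0,None)
# rolls: model projected from the plate's pose
for q in T:
    X=np.r_[R@q+t,.05];print("tab",np.round(X,4),proj("top",X),proj("side",X))
cr=im[135:240,280:430];cr=cv2.resize(cr,None,fx=5,fy=5,interpolation=cv2.INTER_CUBIC)
for q in T: 
    u=(proj("top",np.r_[R@q+t,.05])-[280,135]+.5)*5;cv2.circle(cr,tuple(int(a) for a in u),3,(0,0,255),-1)
for q in M:
    u=(proj("top",np.r_[R@q+t,.053])-[280,135]+.5)*5;cv2.circle(cr,tuple(int(a) for a in u),3,(0,255,0),-1)
cv2.imwrite("pics/crop.png",cr)
# side check
for q in M: print("side",proj("side",np.r_[R@q+t,.053]))
E
```

```text
[[326.2 157.4]
 [380.2 153.7]
 [383.8 214.6]
 [330.3 218.2]] 0.0385961764904374 [ 0.55088358 -0.06912625] res mm [[-0.6 -0. ]
 [ 0.1 -0.6]
 [ 0.5  1.1]
 [ 0.  -0.5]]
corners [[ 0.6329  0.0091  0.053 ]
 [ 0.6387 -0.1408  0.053 ]
 [ 0.4688 -0.1474  0.053 ]
 [ 0.4631  0.0025  0.053 ]]
tab [0.6004 0.0739 0.05  ] [303.22546313 169.51836726] [331.28943423 179.74544508]
tab [ 0.6113 -0.2079  0.05  ] [404.27980833 163.04644716] [385.81330231 237.33450465]
tab [ 0.5014 -0.2121  0.05  ] [407.09980263 202.43211272] [348.54660466 251.88701759]
tab [0.4905 0.0696 0.05  ] [305.65065633 208.92915298] [298.42668771 189.78540308]
side [351.24944027 187.80476595]
side [380.70906362 217.63126451]
side [324.70191361 238.11904082]
side [298.87978008 204.62066165]
```

View pics/crop.png

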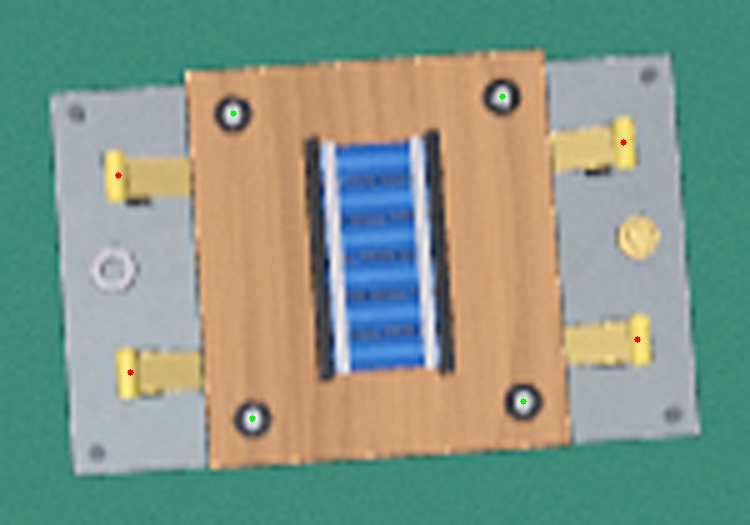

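The model fits to about 1 mm: green dots sit on all marks and red dots on all four rolls. Next I'll work out the shift to above corner 4.

```bash
cat >> h.py <<'E'
th=0.0386;Rb=np.array([[np.cos(th),-np.sin(th)],[np.sin(th),np.cos(th)]]);tb=np.array([.5509,-.0691])
def C(i):return Rb@M[i-1]+tb
def B(x,y):return Rb@np.array([x,y])+tb
def to(xy,z):
    p,R,o=tool();print("cm in tool axes",np.round(R.T@(np.r_[xy,z]-p)*100,2),"p",p.round(4),"F",o["wrist_force"].round(2),"t",o["clock"],"gap",o["finger_gap"])
    return R
E
python3 - <<'E'
from h import *
R=to(C(4),.12);print(R.round(3))
# turn (in tool axes) to put tool x straight down, and tool y along bed y / bed x
E
```

```text
cm in tool axes [ 12.23 -47.57  43.85] p [0.1976 0.5926 0.2417] F [0.24 0.57 0.02] t 0.1 gap 0.08515452174924305
[[-0.     0.316  0.949]
 [-0.001  0.949 -0.316]
 [-1.    -0.001  0.   ]]
```

```bash
python3 -m inch '[{"y":-47.5,"z":43.8,"ax":-0.36,"grip":0},{"y":-47.5,"z":43.8,"ax":-0.36,"grip":0},{"y":-47.5,"z":43.8,"ax":-0.36,"grip":0},{"y":-47.5,"z":43.8,"ax":-0.36,"grip":0},{"y":-47.5,"z":43.8,"ax":-0.36,"grip":0},{"y":-47.5,"z":43.8,"ax":-0.36,"grip":0},{"y":-47.5,"z":43.8,"ax":-0.36,"grip":0},{"y":-47.5,"z":43.8,"ax":-0.36,"grip":0},{"y":-47.5,"z":43.8,"ax":-0.36,"grip":0},{"y":-47.5,"z":43.8,"ax":-0.36,"grip":0},{"y":-47.5,"z":43.8,"ax":-0.36,"grip":0},{"y":-47.5,"z":43.8,"ax":-0.36,"grip":0}]' 20; python3 -c "
from h import *
print(to(C(4),.09).round(3))"
```

```text
cm in tool axes [ 15.23 -47.57  43.85] p [0.1976 0.5926 0.2417] F [0.24 0.57 0.02] t 0.1 gap 0.08515452174924305
[[-0.     0.316  0.949]
 [-0.001  0.949 -0.316]
 [-1.    -0.001  0.   ]]validation failed for argument at $[0]...
```

```bash
python3 -m inch '[{"x":0,"y":-47.5,"z":43.8,"ax":-0.36,"ay":0,"az":0,"grip":0},{"x":0,"y":-47.5,"z":43.8,"ax":-0.36,"ay":0,"az":0,"grip":0},{"x":0,"y":-47.5,"z":43.8,"ax":-0.36,"ay":0,"az":0,"grip":0},{"x":0,"y":-47.5,"z":43.8,"ax":-0.36,"ay":0,"az":0,"grip":0},{"x":0,"y":-47.5,"z":43.8,"ax":-0.36,"ay":0,"az":0,"grip":0},{"x":0,"y":-47.5,"z":43.8,"ax":-0.36,"ay":0,"az":0,"grip":0},{"x":0,"y":-47.5,"z":43.8,"ax":-0.36,"ay":0,"az":0,"grip":0},{"x":0,"y":-47.5,"z":43.8,"ax":-0.36,"ay":0,"az":0,"grip":0},{"x":0,"y":-47.5,"z":43.8,"ax":-0.36,"ay":0,"az":0,"grip":0},{"x":0,"y":-47.5,"z":43.8,"ax":-0.36,"ay":0,"az":0,"grip":0},{"x":0,"y":-47.5,"z":43.8,"ax":-0.36,"ay":0,"az":0,"grip":0},{"x":0,"y":-47.5,"z":43.8,"ax":-0.36,"ay":0,"az":0,"grip":0}]' 20; python3 -c "
from h import *
print(to(C(4),.09).round(3))"
```

```text
clock: 1.1
tcp_pos: [0.4031, 0.1349, 0.2424]
orientation: [0.707, -0.013, 0.707, 0.014]
wrist_force: [1.2, 1.1, -0.4]
finger_gap: -0.0004
cm in tool axes [ 15.24 -13.46   5.48] p [0.4031 0.1349 0.2424] F [ 1.19  1.07 -0.41] t 1.1 gap -0.0003625411451976722
[[ 0.    -0.038  0.999]
 [ 0.     0.999  0.038]
 [-1.     0.     0.   ]]
```

```bash
python3 -m inch '[{"x":0,"y":-13,"z":5.3,"ax":0,"ay":0,"az":0,"grip":0},{"x":5,"y":-13,"z":5.3,"ax":0,"ay":0,"az":0,"grip":0},{"x":10,"y":-13,"z":5.3,"ax":0,"ay":0,"az":0,"grip":0},{"x":14,"y":-13,"z":5.3,"ax":0,"ay":0,"az":0,"grip":0},{"x":14,"y":-13,"z":5.3,"ax":0,"ay":0,"az":0,"grip":0},{"x":14,"y":-13,"z":5.3,"ax":0,"ay":0,"az":0,"grip":0},{"x":14,"y":-13,"z":5.3,"ax":0,"ay":0,"az":0,"grip":0},{"x":14,"y":-13,"z":5.3,"ax":0,"ay":0,"az":0,"grip":0}]' 20; python3 -c "
from h import *
to(C(4),.064)"
```

```text
clock: 1.77
tcp_pos: [0.4609, 0.0095, 0.103]
orientation: [0.707, -0.013, 0.707, 0.013]
wrist_force: [-0.8, 0.2, 0.5]
finger_gap: -0.0004
cm in tool axes [ 3.9  -0.7   0.19] p [0.4609 0.0095 0.103 ] F [-0.79  0.17  0.45] t 1.7667 gap -0.00044353277250189845
```

```bash
python3 -m inch '[{"x":2,"y":-0.7,"z":0.2,"ax":0,"ay":0,"az":0,"grip":0},{"x":3.5,"y":-0.7,"z":0.2,"ax":0,"ay":0,"az":0,"grip":0},{"x":3.7,"y":-0.7,"z":0.2,"ax":0,"ay":0,"az":0,"grip":0},{"x":3.7,"y":-0.7,"z":0.2,"ax":0,"ay":0,"az":0,"grip":0}]' 20; for k in 1 2 3; do python3 -m inch '[{"x":0.1,"y":0,"z":0,"ax":0,"ay":0,"az":0,"grip":0},{"x":0.1,"y":0,"z":0,"ax":0,"ay":0,"az":0,"grip":0}]' | grep -E "tcp|force"; done
```

```text
clock: 2.1
tcp_pos: [0.4635, 0.0032, 0.0666]
orientation: [0.707, -0.014, 0.707, 0.014]
wrist_force: [0.4, 0.3, 0.2]
finger_gap: -0.0
tcp_pos: [0.4639, 0.0028, 0.0657]
wrist_force: [0.1, 0.0, 0.0]
tcp_pos: [0.4637, 0.0025, 0.0641]
wrist_force: [-1.8, 2.0, 10.2]
tcp_pos: [0.4637, 0.0025, 0.0639]
wrist_force: [-10.4, 2.4, 36.7]
```

Corner 4 holds firm: contact at TCP z 0.0642, 37 N, no dip. Moving to corner 3.

```bash
python3 -m inch '[{"x":-1.5,"y":0,"z":0,"ax":0,"ay":0,"az":0,"grip":0},{"x":-1.5,"y":-4,"z":0,"ax":0,"ay":0,"az":0,"grip":0},{"x":-1.5,"y":-8,"z":0,"ax":0,"ay":0,"az":0,"grip":0},{"x":-1.5,"y":-12,"z":0,"ax":0,"ay":0,"az":0,"grip":0},{"x":-1.5,"y":-15,"z":0,"ax":0,"ay":0,"az":0,"grip":0},{"x":-1.5,"y":-15,"z":0,"ax":0,"ay":0,"az":0,"grip":0},{"x":-1.5,"y":-15,"z":0,"ax":0,"ay":0,"az":0,"grip":0},{"x":-1.5,"y":-15,"z":0,"ax":0,"ay":0,"az":0,"grip":0}]' 20; python3 -c "
from h import *
to(C(3),.0642)"
```

```text
clock: 3.27
tcp_pos: [0.4689, -0.1472, 0.0774]
orientation: [0.707, -0.013, 0.707, 0.014]
wrist_force: [-0.2, 0.8, -0.3]
finger_gap: 0.0002
cm in tool axes [ 1.32 -0.01 -0.  ] p [ 0.4689 -0.1472  0.0774] F [-0.18  0.77 -0.33] t 3.2667 gap 0.0001947169731471609
```

```bash
python3 -m inch '[{"x":1.0,"y":0,"z":0,"ax":0,"ay":0,"az":0,"grip":0},{"x":1.2,"y":0,"z":0,"ax":0,"ay":0,"az":0,"grip":0},{"x":1.2,"y":0,"z":0,"ax":0,"ay":0,"az":0,"grip":0}]' 20|grep -E "tcp|force"; for k in 1 2 3; do python3 -m inch '[{"x":0.07,"y":0,"z":0,"ax":0,"ay":0,"az":0,"grip":0},{"x":0.07,"y":0,"z":0,"ax":0,"ay":0,"az":0,"grip":0}]' | grep -E "tcp|force"; done
```

```text
tcp_pos: [0.4687, -0.1466, 0.0645]
wrist_force: [0.0, 0.2, 0.4]
tcp_pos: [0.4688, -0.1474, 0.0645]
wrist_force: [0.3, 0.3, 0.2]
tcp_pos: [0.4689, -0.1475, 0.0641]
wrist_force: [-0.5, 2.4, 2.2]
tcp_pos: [0.469, -0.1476, 0.064]
wrist_force: [-6.4, 3.4, 21.5]
```

Corner 3 is firm too (21 N, no dip). Next is corner 2, 17 cm along bed x (tool z).

```bash
python3 -m inch '[{"x":-1.5,"y":0,"z":0,"ax":0,"ay":0,"az":0,"grip":0},{"x":-1.5,"y":0,"z":4,"ax":0,"ay":0,"az":0,"grip":0},{"x":-1.5,"y":0,"z":8,"ax":0,"ay":0,"az":0,"grip":0},{"x":-1.5,"y":0,"z":12,"ax":0,"ay":0,"az":0,"grip":0},{"x":-1.5,"y":0,"z":16,"ax":0,"ay":0,"az":0,"grip":0},{"x":-1.5,"y":0,"z":17,"ax":0,"ay":0,"az":0,"grip":0},{"x":-1.5,"y":0,"z":17,"ax":0,"ay":0,"az":0,"grip":0},{"x":-1.5,"y":0,"z":17,"ax":0,"ay":0,"az":0,"grip":0},{"x":-1.5,"y":0,"z":17,"ax":0,"ay":0,"az":0,"grip":0}]' 20; python3 -c "
from h import *
to(C(2),.0642)"
```

```text
clock: 4.77
tcp_pos: [0.6378, -0.1414, 0.078]
orientation: [0.707, -0.013, 0.707, 0.013]
wrist_force: [0.3, -0.3, -0.4]
finger_gap: -0.0001
cm in tool axes [1.38 0.06 0.1 ] p [ 0.6378 -0.1414  0.078 ] F [ 0.3  -0.32 -0.38] t 4.7667 gap -9.539438924645044e-05
```

```bash
python3 -m inch '[{"x":1.0,"y":0,"z":0,"ax":0,"ay":0,"az":0,"grip":0},{"x":1.2,"y":0,"z":0,"ax":0,"ay":0,"az":0,"grip":0},{"x":1.2,"y":0,"z":0,"ax":0,"ay":0,"az":0,"grip":0}]' 20|grep -E "tcp|force"; for k in 1 2 3 4; do python3 -m inch '[{"x":0.07,"y":0,"z":0,"ax":0,"ay":0,"az":0,"grip":0},{"x":0.07,"y":0,"z":0,"ax":0,"ay":0,"az":0,"grip":0}]' | grep -E "tcp|force"; done
```

```text
tcp_pos: [0.6377, -0.1412, 0.0653]
wrist_force: [0.1, 0.1, -0.2]
tcp_pos: [0.6386, -0.1413, 0.0655]
wrist_force: [0.4, -0.8, 0.8]
tcp_pos: [0.6388, -0.1412, 0.0649]
wrist_force: [1.2, 0.5, 0.4]
tcp_pos: [0.6388, -0.1412, 0.0641]
wrist_force: [0.8, 1.2, 0.5]
tcp_pos: [0.6389, -0.1413, 0.0634]
wrist_force: [0.1, 0.5, 0.4]
```

```bash
for k in 1 2 3; do python3 -m inch '[{"x":0.07,"y":0,"z":0,"ax":0,"ay":0,"az":0,"grip":0},{"x":0.07,"y":0,"z":0,"ax":0,"ay":0,"az":0,"grip":0}]' | grep -E "tcp|force"; done
```

```text
tcp_pos: [0.6389, -0.1413, 0.0628]
wrist_force: [1.1, -0.1, 1.7]
tcp_pos: [0.6388, -0.1413, 0.062]
wrist_force: [1.0, -0.5, 1.3]
tcp_pos: [0.6388, -0.1413, 0.0613]
wrist_force: [0.5, -1.7, 2.7]
```

Corner 2 gives way at 1.5–2.7 N. I'll follow it down to the bottom to confirm.

```bash
for k in 1 2 3 4; do python3 -m inch '[{"x":0.06,"y":0,"z":0,"ax":0,"ay":0,"az":0,"grip":0},{"x":0.06,"y":0,"z":0,"ax":0,"ay":0,"az":0,"grip":0}]' | grep -E "clock|tcp|force"; done; python3 -c "
from h import *
im=eyes.camera('side');cv2.imwrite('pics/dip.png',cv2.resize(im[130:300,220:470],None,fx=3,fy=3,interpolation=cv2.INTER_CUBIC))
p,R,o=tool();print(p,o['wrist_force'])"
```

```text
clock: 6.35
tcp_pos: [0.6388, -0.1413, 0.0607]
wrist_force: [1.5, -0.4, 0.6]
clock: 6.52
tcp_pos: [0.6388, -0.1412, 0.0601]
wrist_force: [1.3, -1.2, 1.4]
clock: 6.68
tcp_pos: [0.6387, -0.1412, 0.0594]
wrist_force: [0.6, -2.4, 1.9]
clock: 6.85
tcp_pos: [0.6388, -0.1412, 0.0591]
wrist_force: [-1.2, -0.5, 5.4]
[ 0.63881582 -0.1412572   0.05912771] [ 0.1747257  -0.55917742  4.79129348]
```

View pics/dip.png

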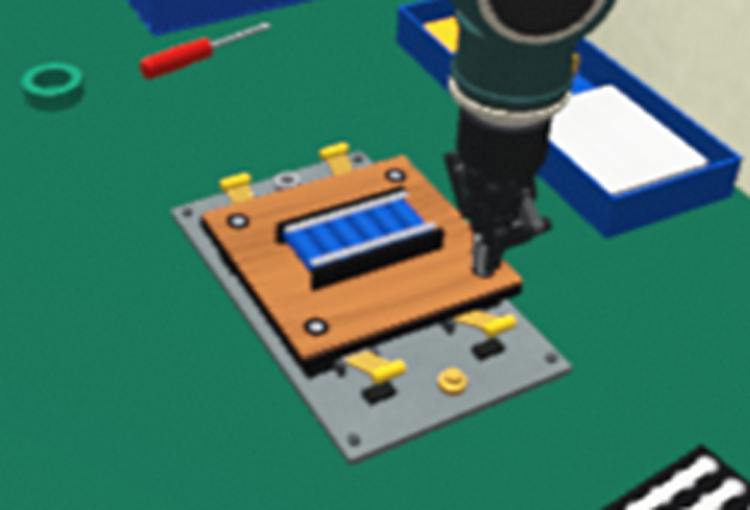

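The fingers sit on mark 2 (crop about 485,265), which dipped 5 mm and then bottomed, while all the tabs still stand. Corner 2 is the rocking one, so I'll go to tab 2.

```bash
python3 -m inch '[{"x":-1.2,"y":0,"z":0,"ax":0,"ay":0,"az":0,"grip":0},{"x":-2.6,"y":0,"z":0,"ax":0,"ay":0,"az":0,"grip":0},{"x":-2.6,"y":-3,"z":-1.5,"ax":0,"ay":0,"az":0,"grip":0},{"x":-2.6,"y":-6,"z":-3,"ax":0,"ay":0,"az":0,"grip":0},{"x":-2.6,"y":-7.1,"z":-3,"ax":0,"ay":0,"az":0,"grip":0},{"x":-2.6,"y":-7.1,"z":-3,"ax":0,"ay":0,"az":0,"grip":0},{"x":-2.6,"y":-7.1,"z":-3,"ax":0,"ay":0,"az":0,"grip":0},{"x":-2.6,"y":-7.1,"z":-3,"ax":0,"ay":0,"az":0,"grip":0}]' 20; python3 -c "
from h import *
to(B(.055,-.147),.067)"
```

```text
clock: 7.57
tcp_pos: [0.6119, -0.2124, 0.0856]
orientation: [0.707, -0.014, 0.707, 0.014]
wrist_force: [-0.6, 0.4, -0.6]
finger_gap: -0.0002
cm in tool axes [ 1.86 -0.14 -0.05] p [ 0.6119 -0.2124  0.0856] F [-0.56  0.43 -0.59] t 7.5667 gap -0.00024244389287372936
```

```bash
python3 -m inch '[{"x":1.6,"y":-0.1,"z":0,"ax":0,"ay":0,"az":0,"grip":0},{"x":2,"y":-0.1,"z":0,"ax":0,"ay":0,"az":0,"grip":0},{"x":2.4,"y":-0.1,"z":0,"ax":0,"ay":0,"az":0,"grip":0},{"x":2.8,"y":-0.1,"z":0,"ax":0,"ay":0,"az":0,"grip":0},{"x":3.2,"y":-0.1,"z":0,"ax":0,"ay":0,"az":0,"grip":0},{"x":3.2,"y":-0.1,"z":0,"ax":0,"ay":0,"az":0,"grip":0}]' 20 | grep -E "tcp|force"; python3 -m inch '[{"x":0.4,"y":0,"z":0,"ax":0,"ay":0,"az":0,"grip":0},{"x":0.8,"y":0,"z":0,"ax":0,"ay":0,"az":0,"grip":0},{"x":1.2,"y":0,"z":0,"ax":0,"ay":0,"az":0,"grip":0},{"x":1.2,"y":0,"z":0,"ax":0,"ay":0,"az":0,"grip":0}]' | grep -E "tcp|force"
```

```text
tcp_pos: [0.6114, -0.214, 0.0524]
wrist_force: [-1.0, -0.3, 0.1]
tcp_pos: [0.6112, -0.214, 0.04]
wrist_force: [0.5, 0.2, 0.0]
```

```bash
python3 -c "
from h import *
im=eyes.camera('side');a=cv2.resize(im[180:280,320:440],None,fx=5,fy=5,interpolation=cv2.INTER_CUBIC)
cv2.imwrite('pics/tab.png',a)
p,R,o=tool();print(p,o['wrist_force'])"
```

```text
[ 0.61121998 -0.21399974  0.04032461] [0.0653444  0.70859352 0.53886112]
```

View pics/tab.png

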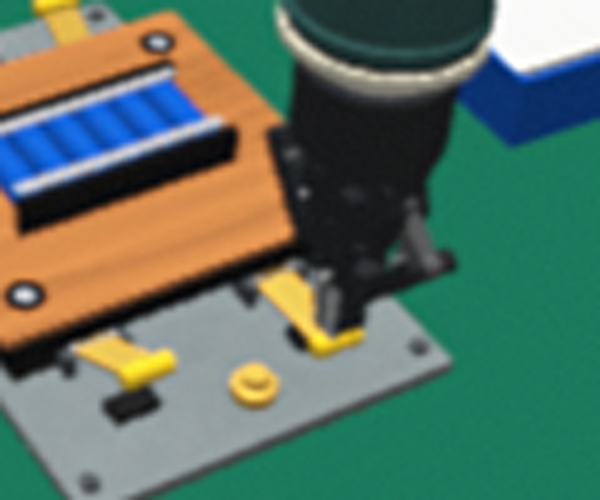

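The tip is on roll 2 (crop about 335,340) and the tab is nearly down. Pressing on to the hard stop.

```bash
for k in 1 2 3 4 5 6; do python3 -m inch '[{"x":0.07,"y":0,"z":0,"ax":0,"ay":0,"az":0,"grip":0},{"x":0.07,"y":0,"z":0,"ax":0,"ay":0,"az":0,"grip":0}]' | grep -E "tcp|force"; done
```

```text
tcp_pos: [0.6114, -0.2141, 0.0401]
wrist_force: [0.2, -0.2, 0.7]
tcp_pos: [0.6115, -0.2142, 0.0396]
wrist_force: [-1.0, -0.5, 0.6]
tcp_pos: [0.6116, -0.2144, 0.0389]
wrist_force: [0.1, -0.3, 1.5]
tcp_pos: [0.6116, -0.2144, 0.0381]
wrist_force: [0.2, -0.7, 1.2]
tcp_pos: [0.6115, -0.2145, 0.0374]
wrist_force: [-0.1, -1.2, 1.7]
tcp_pos: [0.6116, -0.2145, 0.0368]
wrist_force: [-0.3, -0.8, 3.3]
```

```bash
for k in 1 2 3; do python3 -m inch '[{"x":0.06,"y":0,"z":0,"ax":0,"ay":0,"az":0,"grip":0},{"x":0.06,"y":0,"z":0,"ax":0,"ay":0,"az":0,"grip":0}]' | grep -E "tcp|force|clock"; done
```

```text
clock: 9.62
tcp_pos: [0.6117, -0.2146, 0.0366]
wrist_force: [-2.4, -0.4, 10.2]
clock: 9.78
tcp_pos: [0.6118, -0.2146, 0.0364]
wrist_force: [-4.2, 0.9, 15.6]
clock: 9.95
tcp_pos: [0.6119, -0.2147, 0.0363]
wrist_force: [-7.1, 1.9, 22.9]
```

Hard stop reached at the height predicted for flat. Going back over corner 2.

```bash
python3 -m inch '[{"x":-2.5,"y":0,"z":0,"ax":0,"ay":0,"az":0,"grip":0},{"x":-4.6,"y":0,"z":0,"ax":0,"ay":0,"az":0,"grip":0},{"x":-4.6,"y":0,"z":0,"ax":0,"ay":0,"az":0,"grip":0},{"x":-4.6,"y":3,"z":1.5,"ax":0,"ay":0,"az":0,"grip":0},{"x":-4.6,"y":6,"z":3,"ax":0,"ay":0,"az":0,"grip":0},{"x":-4.6,"y":7.2,"z":3,"ax":0,"ay":0,"az":0,"grip":0},{"x":-4.6,"y":7.2,"z":3,"ax":0,"ay":0,"az":0,"grip":0},{"x":-4.6,"y":7.2,"z":3,"ax":0,"ay":0,"az":0,"grip":0},{"x":-4.6,"y":7.2,"z":3,"ax":0,"ay":0,"az":0,"grip":0}]' 20; python3 -c "
from h import *
to(C(2),.0642)
im=eyes.camera('side');cv2.imwrite('pics/flat.png',cv2.resize(im[150:290,270:440],None,fx=4,fy=4,interpolation=cv2.INTER_CUBIC))"
```

```text
clock: 10.7
tcp_pos: [0.6384, -0.142, 0.0807]
orientation: [0.707, -0.013, 0.707, 0.013]
wrist_force: [0.4, -0.2, 1.0]
finger_gap: -0.0002
cm in tool axes [1.65 0.13 0.04] p [ 0.6384 -0.142   0.0807] F [ 0.42 -0.24  0.99] t 10.7 gap -0.00015530527151122242
```

View pics/flat.png

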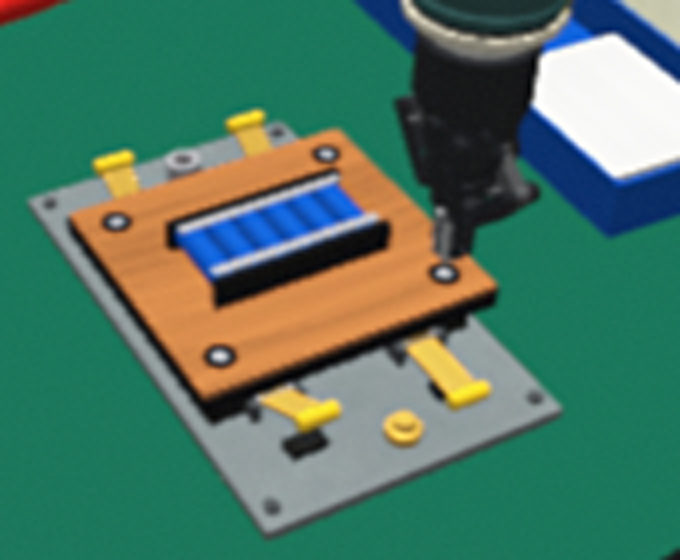

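Tab 2 lies flat (crop about 468,393), the other three stand, and the plate has not shifted. Now pressing corner 2.

```bash
python3 -m inch '[{"x":1.0,"y":0,"z":0,"ax":0,"ay":0,"az":0,"grip":0},{"x":1.5,"y":0,"z":0,"ax":0,"ay":0,"az":0,"grip":0},{"x":1.5,"y":0,"z":0,"ax":0,"ay":0,"az":0,"grip":0}]' 20|grep -E "tcp|force"; for k in 1 2 3 4 5 6; do python3 -m inch '[{"x":0.06,"y":0,"z":0,"ax":0,"ay":0,"az":0,"grip":0},{"x":0.06,"y":0,"z":0,"ax":0,"ay":0,"az":0,"grip":0}]' | grep -E "tcp|force"; done
```

```text
tcp_pos: [0.6378, -0.1416, 0.0642]
wrist_force: [0.2, -0.4, -0.0]
tcp_pos: [0.6386, -0.1414, 0.0651]
wrist_force: [-0.2, 0.3, -0.6]
tcp_pos: [0.6388, -0.1412, 0.0648]
wrist_force: [-0.0, 0.1, 0.8]
tcp_pos: [0.6388, -0.1412, 0.0642]
wrist_force: [-0.1, 0.9, 0.8]
tcp_pos: [0.6389, -0.1413, 0.0636]
wrist_force: [-0.3, -0.1, 1.4]
tcp_pos: [0.6389, -0.1413, 0.063]
wrist_force: [0.3, 0.3, 1.9]
tcp_pos: [0.6389, -0.1413, 0.0625]
wrist_force: [-0.7, 0.3, 4.8]
```

```bash
for k in 1 2 3; do python3 -m inch '[{"x":0.04,"y":0,"z":0,"ax":0,"ay":0,"az":0,"grip":0},{"x":0.04,"y":0,"z":0,"ax":0,"ay":0,"az":0,"grip":0},{"x":0.04,"y":0,"z":0,"ax":0,"ay":0,"az":0,"grip":0}]' | grep -E "tcp|force|clock"; done
```

```text
clock: 12.25
tcp_pos: [0.639, -0.1413, 0.0624]
wrist_force: [-1.4, -0.0, 8.8]
clock: 12.5
tcp_pos: [0.639, -0.1413, 0.0623]
wrist_force: [-3.4, 0.5, 12.9]
clock: 12.75
tcp_pos: [0.6391, -0.1414, 0.0622]
wrist_force: [-5.3, 1.7, 16.5]
```

The corner bears at 16.5 N with about a 2 mm dip. I'll hold, recheck, then hand in.

```bash
python3 -m inch '[{"x":0,"y":0,"z":0,"ax":0,"ay":0,"az":0,"grip":0},{"x":0,"y":0,"z":0,"ax":0,"ay":0,"az":0,"grip":0},{"x":0,"y":0,"z":0,"ax":0,"ay":0,"az":0,"grip":0},{"x":0,"y":0,"z":0,"ax":0,"ay":0,"az":0,"grip":0},{"x":0,"y":0,"z":0,"ax":0,"ay":0,"az":0,"grip":0},{"x":0,"y":0,"z":0,"ax":0,"ay":0,"az":0,"grip":0}]'; python3 -c "
from h import *
im=eyes.camera('side');cv2.imwrite('pics/end.png',cv2.resize(im[150:290,270:440],None,fx=4,fy=4,interpolation=cv2.INTER_CUBIC))"
```

```text
clock: 13.25
tcp_pos: [0.639, -0.1413, 0.0622]
orientation: [0.707, -0.013, 0.707, 0.013]
wrist_force: [-4.4, 1.2, 17.0]
finger_gap: -0.0001
```

View pics/end.png

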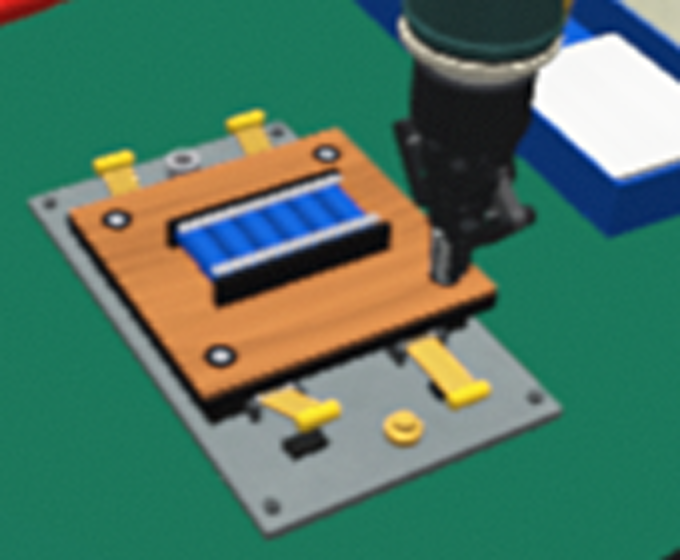

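The fingers are on mark 2 (crop about 447,275), tab 2 is flat (468,393), and the other tabs, bush and nut are undisturbed.

```bash
python3 -c "
from station import order
print(order.sign_off())"
```

```text
the job is handed in; nothing more can be done
None
```

The rocking corner is corner 2 (far right). I pressed only tab 2 flat, and handed the job in at about 13 s while still holding corner 2 down.

- **Finding it:** corners 4 and 3 stood firm at 37 N and 21 N. Corner 2 gave way at about 2 N and bottomed about 5 mm down. I did not press corner 1, since corner 2 was already found.
- **Tab 2:** it reached its hard stop at the height expected for flat, and I pressed it to 23 N there. The sideways and upward force readings on the way down were lower than the 2 to 8 N stated (0 to 3 N), but the later picture shows it lying flat.
- **Final hold:** corner 2 now dips only about 2 mm and stands steady under about 17 N. The last picture shows the other three tabs standing and the plate, bush and nut where they were. I did not take a closing picture of the tape, scraper, screwdriver or spare pack, but no move came down near them.

The contact force between shim and plate can't be read directly. I judge it from the 2 mm dip against 5 mm before, and from the force rising steeply once the corner stopped.

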